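# Fetch the weight from the tilt-out bin and weigh down the coupon

## Robot

A 7-joint arm with a two-finger parallel gripper is mounted at the origin on a cart in front of the work surface, level with it; the furniture and walls round the work are solid. World frame = base frame: x ahead of the robot, y to its left, z up, the work surface at z = 0. Lengths are in m, angles in rad, forces in N, time in s.
With the tool pointing down it reaches from about 0.4 to 0.875 m from the base axis. Payload 6.5 kg.
Tool frame: the origin (TCP) lies between the finger pads; the fingertips stand 19 mm ahead of it and the grasp point (between the pads) is the TCP (arm.tcp_to_tips is the distance from the TCP to the fingertips, in m); z points along the fingers, y is the line along which they close (so a half turn about z gives the same grasp; the last joint's range is limited). The gripper opens to 88 mm and grips with 3 to 60 N. Pads are 18 mm wide; open, the fingers measure 123 mm over their backs; the gripper's body (75 mm by 187 mm) begins 45 mm behind the grasp point.
Start: joints at [1.264, 0.536, -0.004, 1.538, 0.003, 1.067, -0.071], TCP at [0.155, -0.631, 0.258] pointing down, gripper open.
Joint ranges: [-2.7, 2.7], [-0.37, 2.16], [-1.27, 1.26], [0.24, 2.4], [-1.31, 4.45], [0.19, 1.91], [-2.76, 2.76]. Speed limits (rad/s): [2.39, 2.39, 3.14, 3.14, 3.14, 3.14, 3.14].

## Interface

Orientations are given as [roll, pitch, yaw] about the fixed x, y, z axes, in that order (R = Rz(yaw) Ry(pitch) Rx(roll)).
In Python, from plant import arm, get_image, get_calibration, models gives the robot as it stands.
- The arm moves only by the shell command python3 -m inch 'ROWS' [OPENING]. ROWS is text: rows parted by semicolons, each of 4 numbers parted by spaces: the shift along the tool's x, y, z in m, then the turn about the tool's z in rad. A call has 1 to 8 rows; each row is the pose to reach, as a shift and turn from the pose commanded when the call began, along the tool's axes at that moment; what a row does not reach only later rows make up. A row lasts 1/12 s, in which the tool goes at most 41.7 mm and 7.16 degrees, less where a joint would pass 70% of its speed; a pose out of reach is approached as far as the arm can. A call with a gripper value outside its range is refused whole. OPENING is the opening, from 0 (shut) to 1 (fully open), set as the call begins (- or left out, the last holds). The fingers move at their own pace and stop on an object; the grip force is fixed at half the most. Time passes only in rows, so rows that repeat a pose let the fingers close. It gives the time, the measured TCP pose, the force, the opening and the grip force at its end, in the units of the state.
- arm.get_obs(): the state, without advancing time (a new reading comes with each control period).
- get_image(name): name is "side" or "top" or "wrist"; returns the picture (480x640x3 uint8, red, green, blue); there is no depth.
- get_calibration(name): a dict with "intrinsics" (3x3 intrinsics, pixels), "distortion" ([k1, k2, p1, p2, k3] as OpenCV has them; the pictures are not rectified), "xyz" and "rotation" of the camera in the world. Camera axes: x right, y up, looking along -z (the intrinsics and any distortion apply to the point x, -y, -z); pixel columns grow to the right and rows downward; lengths in m; the calibration is good to about 2 mm. A picture is of the moment at which its call begins: read the wrist's pose just before it. get_calibration takes no time and is no camera call; for the wrist camera it gives the pose at the moment of the call.
- arm.hand_in(): hands the job in; it is judged then, once.
Trained networks look in the newest picture that a camera, given by its name, has taken for a name from the list of things; names that differ only in an ending like _2 or _b are one class to them, and where a whole thing is asked for, a point or a joint stands for the part that bears it (a point fixed in the world has none). Each returns a list of dicts, best first, with "confidence" (0 to 1); they miss things now and then, are a little off and sometimes report something else, mostly with a low value. They report only what shows in the picture. A call takes as long as a camera call. They do not tell look-alikes from the thing itself.
- models.look_for(camera, thing): "rect" ([left, top, right, bottom] in pixels, round what is visible of it).
The state is a dict: "clock": time; "joint_positions": joint angles; "joint_vel": joint speeds; "joint_torque": joint torques, N m; "ee_pos": TCP position; "tool_rot": TCP orientation; "ft_force": force on the tool from outside, world axes, zero at the start; "torque": the same for the moment, N m; "opening": finger opening in m; "grip_force": force on a finger pad.
Only numpy, scipy, OpenCV 4.12 (cv2) and the standard library are available. Lean on these libraries where they do the work, as an engineer would, in place of code of your own. Each camera call takes 0.05 s, during which the arm holds its last target. There are 200 camera calls.

## Task

The carbon coupon on the plywood board has just been glued and needs a weight on it. Tip the tilt-out bin that holds the brass weight forward until it is well open, lift the weight out and stand it gently, upright, on the middle of the coupon without shifting the coupon, then tip the bin fully shut again. Leave the other bin (it holds a foam offcut), the mixing cup and the spring clamp alone.

Things in the scene. Friction and masses are not known exactly. Their poses are not given: they have to be found in the camera images.
- bin_rack: grey sheet-metal rack fixed on the bench, 130 deep (x) x 390 wide (y) x 160 high mm, with two tilt-out bins side by side, centred at y = +96.5 mm (left) and -96.5 mm (right). Origin: on the bench, in the middle of the line of the shut bins' front faces; x points into the rack, away from the robot. A 160 mm high hood covers the top from x = 47 mm back; see rack_slot.
- rack_slot (a point): point of the rack at x = 25 mm, y = 0, z = 155 mm: the middle of the 47 mm wide open slot along the top, in front of the hood, through which fingers reach behind the bins' front panels from above. The hood's folded front edge hangs down to z = 146 mm. End cheeks and the middle divider (4 mm thick) start at x = 20 mm and are 151 mm high.
- bin_left (a joint): hinge angle of the left bin: 0 = shut (upright), 0.7 = fully tipped forward on its stop. Axis: level, along the rack's y, through the bin's lower front edge (rack x = 0, z = 34 mm); positive tips the top towards the rack's -x. Stiff hinge (0.35 N m friction): the bin stays at any angle, loaded or empty. By the lip, opening takes up to about 11 N, shutting about 4 N.
- bin_right (a joint): the same for the right bin
- bin_left_lip (a point): middle of the top edge of the left bin's front panel, on its outer face, 90 mm above the hinge line at angle 0 (moves with the bin; axes equal the rack's when shut). The panel is clear and 3 mm thick, so its inner face is 3 mm behind this point; a grey rounded lip stands 6 mm out in front.
- bin_right_lip (a point): the same point of the right bin
- bin_left_floor (a point): centre of the left bin's inner floor, 46 mm behind the front face and 4 mm above the hinge line (bin's axes). Both bins: 176 mm wide outside, 170 inside, 92 deep; clear front and sides, grey floor and back; back and sides 56 mm high, sides 86 mm high in the front 31 mm.
- bin_right_floor (a point): the same point of the right bin
- weight: brass hold-down weight, a cylinder 54 mm in diameter and 43 mm high with a knob to 63 mm; about 0.65 to 0.9 kg. Origin: centre of its underside; z along its axis, up. It stands loose in one of the two bins, either one, and may slide forward to the front panel when the bin tips. Grip the cylinder across its 54 mm.
- foam: tan offcut of tooling board, 48 x 82 x 36 mm, lying loose in the other bin. Origin: centre of its underside. To be left alone.
- coupon: black carbon-fibre coupon, 50 x 90 x 4 mm, lying loose on the plywood board. Origin: centre of its underside, 12 mm above the bench; y along its 90 mm length, z up.
- backing_board: plywood board fixed on the bench, 110 x 130 x 12 mm. Origin: centre of its underside.
- mixing_cup: bystander: translucent mixing cup, 67 mm in diameter, 70 mm high, loose on the bench to the right of the rack. Origin: centre of its underside.
- clamp: bystander: orange and black spring clamp, 80 x 166 x 25 mm, lying loose on the bench in front of the rack, nearer the robot. Origin: centre of its underside.
Not all that is in view belongs to the job. What is shaped like the weight but pink or red is not meant.

How it is judged:
On the way, in this order (a step that is already met when the one before it is completed fails the run):
1. the bin with the weight in it is tipped forward by more than 0.5 rad (((value of joint bin_left above 0.5 rad and distance between weight and bin_left_floor below 0.07 m) or (value of joint bin_right above 0.5 rad and distance between weight and bin_right_floor below 0.07 m))), for 0.2 s.
2. the weight stands on the middle of the coupon (horizontal distance between weight and coupon below 0.018 m and z of weight in the frame of coupon between 0 and 0.009 m and angle between weight's own z axis and vertical below 0.12 rad), for 0.2 s.
At the end, for the whole second after the job is handed in: The weight stands upright (within 0.12 rad) and at rest on the coupon, its axis within 18 mm of the coupon's centre; the coupon is within 15 mm of where it was; both bins are shut (under 0.07 rad) (all of step 2 and value of joint each of bin_left, bin_right below 0.07 rad and distance of coupon from where it was at the start of the episode below 0.015 m and linear speed of weight below 0.02 m/s and contact force between weight and coupon above 3 N); the robot touches nothing.
It fails at once if the weight hits or is pressed on the coupon with more than 90 N (contact force between weight and coupon above 90 N).
It fails at once if the bin with the foam offcut is tipped open (more than 0.2 rad) ((value of joint bin_left above 0.2 rad and distance between foam and bin_left_floor below 0.09 m) or (value of joint bin_right above 0.2 rad and distance between foam and bin_right_floor below 0.09 m)).
It fails at once if the mixing cup or the spring clamp is moved by more than 30 mm (distance of any of mixing_cup, clamp from where it was at the start of the episode above 0.03 m).
It also fails if it takes over 72 s, if anything falls off the work surface, if the arm or the gripper's body presses on something with over 40 N, if the wrist force passes 120 N, or if a joint passes its speed limit or range.

## Working session

There is one attempt and no reset: what is moved stays moved. The work goes in short steps, Python scripts to look and compute and a shell command to move; the robot and the scene stay as the last step left them, time stands still between calls to the robot, and variables do not carry over. Pictures are saved under pics/ and viewed, at most 10 in all, crops included, and the job is handed in when it is done.

```bash
mkdir -p pics; ls
python3 - <<'E'
from plant import arm,get_image,get_calibration,models
import cv2,numpy as np
o=arm.get_obs();print(o['clock'],o['ee_pos'],o['tool_rot'])
for c in("side","top"):
    im=get_image(c);cv2.imwrite(f"pics/{c}0.png",im[:,:,::-1])
    k=get_calibration(c);print(c,np.round(k['xyz'],3),np.round(k['rotation'],3).tolist(),np.round(k['intrinsics'],1).tolist(),k['distortion'])
    for t in("bin_rack","bin_left","bin_right","weight","foam","coupon","backing_board","mixing_cup","clamp"):
        print(t,[(np.round(r['rect']).tolist(),round(r['confidence'],2)) for r in models.look_for(c,t)][:3])
E
```

```text
pics
0.0 [ 0.15488231 -0.63069715  0.25687248] [-3.13990813e+00  9.29575190e-05  2.40882937e-01]
side [ 0.314 -0.745  0.66 ] [1.0, 0.022, -0.38] [[494.6, 0.0, 315.4], [0.0, 494.6, 233.1], [0.0, 0.0, 1.0]] [-0.06386373  0.          0.          0.          0.        ]
bin_rack [([238.0, 160.0, 402.0, 297.0], 0.85), ([237.0, 189.0, 301.0, 251.0], 0.74)]
bin_left [([237.0, 185.0, 299.0, 248.0], 0.63)]
bin_right [([297.0, 213.0, 372.0, 286.0], 0.8)]
weight [([407.0, 238.0, 435.0, 267.0], 0.8), ([232.0, 280.0, 258.0, 313.0], 0.71), ([339.0, 232.0, 355.0, 252.0], 0.67)]
foam []
coupon [([338.0, 232.0, 355.0, 248.0], 0.64), ([265.0, 353.0, 295.0, 395.0], 0.57)]
backing_board [([240.0, 350.0, 314.0, 418.0], 0.59), ([298.0, 215.0, 369.0, 288.0], 0.56)]
mixing_cup [([392.0, 299.0, 436.0, 347.0], 0.57)]
clamp [([129.0, 246.0, 190.0, 282.0], 0.65)]
top [0.36  0.029 1.341] [0.201, -0.001, -1.678] [[559.8, 0.0, 321.4], [0.0, 559.8, 248.3], [0.0, 0.0, 1.0]] [-0.04050981  0.          0.          0.          0.        ]
bin_rack [([160.0, 165.0, 341.0, 309.0], 0.66)]
bin_left [([186.0, 244.0, 269.0, 304.0], 0.6)]
bin_right [([260.0, 201.0, 342.0, 267.0], 0.87)]
weight [([230.0, 328.0, 254.0, 354.0], 0.84), ([307.0, 311.0, 333.0, 334.0], 0.74), ([298.0, 144.0, 318.0, 170.0], 0.7)]
foam [([205.0, 251.0, 247.0, 283.0], 0.73)]
coupon [([389.0, 299.0, 428.0, 326.0], 0.66)]
backing_board [([380.0, 283.0, 440.0, 345.0], 0.59)]
mixing_cup [([384.0, 192.0, 408.0, 219.0], 0.86), ([157.0, 164.0, 343.0, 313.0], 0.29)]
clamp [([208.0, 370.0, 272.0, 426.0], 0.71)]
```

View pics/side0.png

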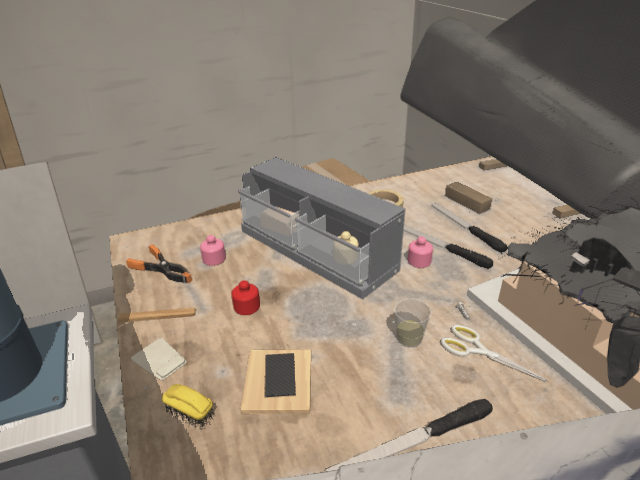

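View pics/top0.png

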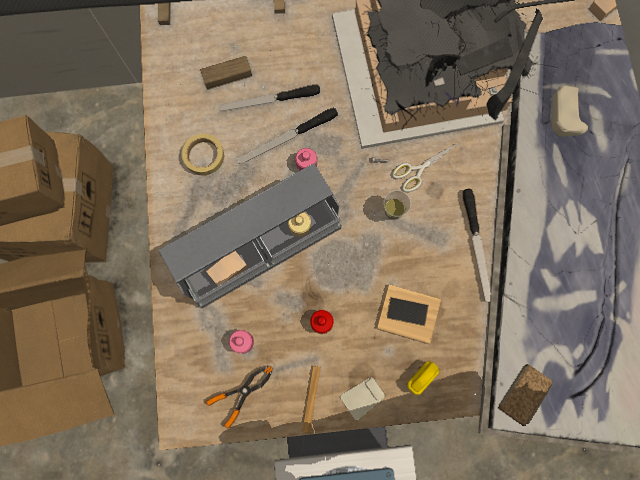

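The brass weight is the gold cylinder in the right bin (top 300,222; side 347,246). The pink ones (top 306,158 and 240,341) and the red one (top 320,321) are decoys by colour. The left bin holds the foam (top 226,267). I'll confirm with one enlarged crop.

Run:
```python
import cv2,numpy as np
a=cv2.imread("pics/top0.png")[160:310,150:350];a=cv2.resize(a,None,fx=4,fy=4,interpolation=cv2.INTER_CUBIC);cv2.imwrite("pics/c1.png",a)
a=cv2.imread("pics/side0.png")[155:300,230:420];a=cv2.resize(a,None,fx=4,fy=4,interpolation=cv2.INTER_CUBIC);cv2.imwrite("pics/c2.png",a)
```

```text
(no output)
```

View pics/c1.png

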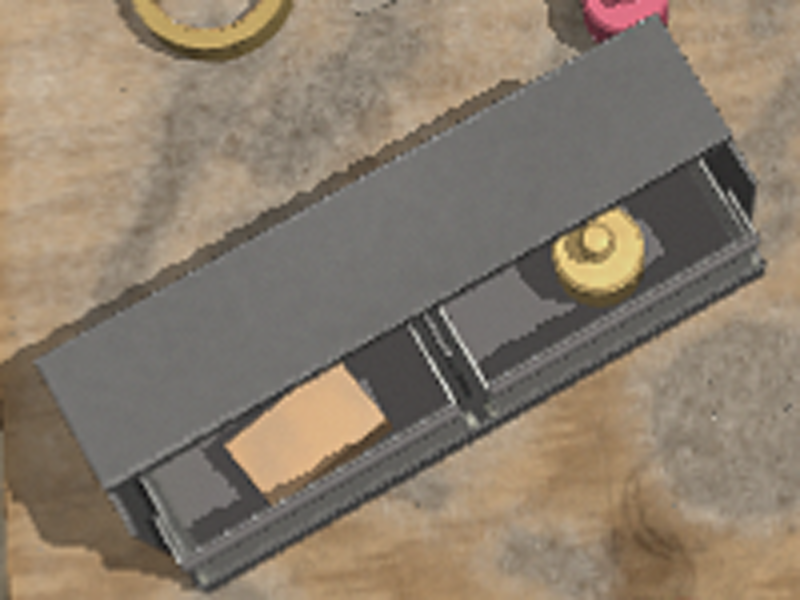

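View pics/c2.png

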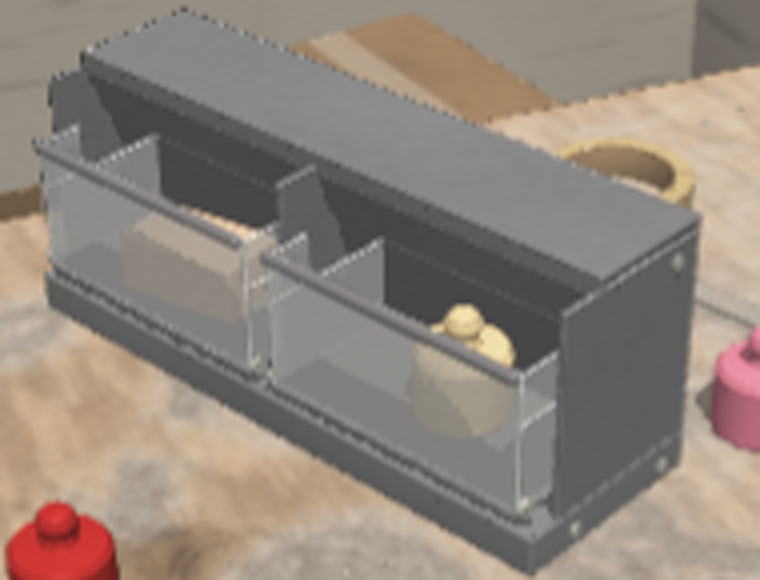

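The crops confirm it: brass weight in the right bin (top crop 600,255), tan foam in the left. Now the geometry.

```bash
cat > h.py <<'E'
from plant import arm,get_image,get_calibration,models
import cv2,numpy as np
from scipy.spatial.transform import Rotation as Rn
from scipy.optimize import least_squares
D=np.diag([1.,-1,-1])
def calib(c):
    k=get_calibration(c); r=np.array(k['rotation'],float)
    R=r if r.shape==(3,3) else Rn.from_euler('xyz',r).as_matrix()
    return R@D,np.array(k['xyz'],float),np.array(k['intrinsics'],float),np.array(k['distortion'],float)
def proj(P,cal):
    R,t,K,d=cal; P=np.atleast_2d(P)
    return cv2.projectPoints(((P-t)@R).reshape(-1,1,3),np.zeros(3),np.zeros(3),K,d)[0].reshape(-1,2)
def ray(uv,cal):
    R,t,K,d=cal; q=cv2.undistortPoints(np.array(uv,float).reshape(-1,1,2),K,d).reshape(-1,2)
    return np.c_[q,np.ones(len(q))]@R.T
def at_z(uv,cal,z):
    v=ray(uv,cal); return cal[1]+v*((z-cal[1][2])/v[:,2])[:,None]
def tri(obs):
    A=np.zeros((3,3));b=np.zeros(3)
    for uv,cal in obs:
        v=ray([uv],cal)[0];v/=np.linalg.norm(v);M=np.eye(3)-np.outer(v,v);A+=M;b+=M@cal[1]
    p=np.linalg.solve(A,b);return p,[np.round(proj(p,c)[0]-uv,1) for uv,c in obs]
E
python3 - <<'E'
from h import *
T,S=calib("top"),calib("side")
ct=lambda p:np.array(p)/4-.375+[150,160]
cs=lambda p:np.array(p)/4-.375+[230,155]
hood=np.array([[130,195,160],[47,195,160],[47,-195,160],[130,-195,160]])/1e3
lip=np.array([[-3,-8.5,127],[-3,-184.5,127]])/1e3
base=np.array([[0,195,0],[0,-195,0]])/1e3
ht=ct([[38,360],[107,487],[730,138],[657,14]]);hs=cs([[183,10],[85,55],[605,280],[698,215]])
ls=cs([[265,256],[517,378]]);bs=cs([[50,297],[535,573]])
def f(p,full=False):
    W=lambda q:Rn.from_euler('z',p[3]).apply(q)+p[:3]
    r=np.r_[proj(W(hood),T)-ht,proj(W(hood),S)-hs,proj(W(lip),S)-ls]
    if full:print(np.round(np.r_[r,proj(W(base),S)-bs],1).tolist())
    return r.ravel()
s=least_squares(f,[.75,.1,0,.4],loss='soft_l1');f(s.x,True);print("rack",s.x)
np.save("rack.npy",s.x)
# knob
p,e=tri([(ct([597,238]),T),(cs([463,315]),S)]);print("knob",p,e)
q=Rn.from_euler('z',-s.x[3]).apply(p-s.x[:3]);print("knob in rack",q)
# coupon
quads={}
for c,cal,box in(("top",T,(375,285,445,345)),("side",S,(245,345,315,415))):
    im=cv2.imread(f"pics/{c}0.png");g=cv2.cvtColor(im,cv2.COLOR_BGR2GRAY);m=np.zeros_like(g)
    x0,y0,x1,y1=box;m[y0:y1,x0:x1]=g[y0:y1,x0:x1]<95
    n=max(cv2.findContours(m,0,1)[0],key=cv2.contourArea)
    P=at_z(n.reshape(-1,2),cal,.016)[:,:2]
    r=cv2.minAreaRect((P*1000).astype(np.float32));print(c,r)
    M=cv2.moments(n);quads[c]=(M['m10']/M['m00'],M['m01']/M['m00'])
p,e=tri([(quads['top'],T),(quads['side'],S)]);print("coupon tri",p,e)
for t in("mixing_cup","clamp"):
    r=models.look_for("top",t)[0]['rect'];print(t,at_z([[ (r[0]+r[2])/2,(r[1]+r[3])/2]],T,.03)[0])
E
```

```text
[[-0.7, -0.1], [-0.3, 0.9], [0.7, -0.6], [-0.1, -0.4], [0.6, 0.4], [-0.6, -0.0], [-0.5, 1.0], [1.3, 1.1], [-0.8, -1.5], [0.2, -0.5], [-0.3, 3.6], [-1.0, 3.2]]
rack [ 0.59708002  0.12240215 -0.00432181  0.42471412]
knob [0.68445893 0.04506367 0.09963264] [array([-0. ,  0.2]), array([ 0.2, -0. ])]
knob in rack [ 0.04774775 -0.10647285  0.10395446]
top ((456.7976379394531, -185.88845825195312), (91.40650939941406, 48.9559211730957), 72.43635559082031)
side ((456.14501953125, -189.46969604492188), (91.08365631103516, 49.28746795654297), 71.5396957397461)
coupon tri [ 0.45663257 -0.1871968   0.01047273] [array([-0. ,  0.1]), array([ 0.1, -0. ])]
mixing_cup [ 0.71237908 -0.19158227  0.03      ]
clamp [0.29894216 0.22025925 0.03      ]
```

```bash
cat >> h.py <<'E'
rk=np.load("rack.npy")
def rackw(p): return Rn.from_euler('z',rk[3]).apply(np.array(p,float))+[rk[0],rk[1],0]
def wrack(p): return Rn.from_euler('z',-rk[3]).apply(np.array(p,float)-[rk[0],rk[1],0])
def need(pw,yaw=None):
    o=arm.get_obs(); R=Rn.from_euler('xyz',o['tool_rot'])
    d=R.inv().apply(np.array(pw)-o['ee_pos'])
    t=0 if yaw is None else -((yaw-o['tool_rot'][2]+np.pi/2)%np.pi-np.pi/2)
    print("shift",np.round(d,4),"turn",round(t,3))
def st():
    o=arm.get_obs();print("t",o['clock'],"tcp",np.round(o['ee_pos'],4),"rack",np.round(wrack(o['ee_pos']),4),"yaw",round(o['tool_rot'][2],3),"F",np.round(o['ft_force'],1),"op",o['opening'])
E
python3 - <<'E'
from h import *
st();T=calib("top")
print("red",at_z([[320,318]],T,.05),"spot",at_z([[350,265]],T,0),wrack(at_z([[350,265]],T,0)[0]))
w=rackw([.027,-.05,.26]);print(w);need(w,rk[3])
E
```

```text
t 1.1 tcp [ 0.155  -0.6312  0.2577] rack [-0.7133 -0.5045  0.2577] yaw 0.241 F [-0.2 -1.1 -0.5] op 0.08805977941536829
red [[0.45950728 0.02051353 0.05      ]] spot [[ 0.58314732 -0.06598322  0.        ]] [-0.090321   -0.16590746  0.        ]
[0.64228426 0.08796995 0.26      ]
shift [ 0.6447 -0.5822 -0.0023] turn -0.184
```

```bash
python3 -m inch '0.03 -0.027 -0.01 -0.05;0.06 -0.054 -0.02 -0.1;0.09 -0.08 -0.03 -0.184;0.12 -0.108 -0.04 -0.184;0.15 -0.135 -0.05 -0.184;0.18 -0.162 -0.05 -0.184;0.21 -0.19 -0.05 -0.184;0.24 -0.217 -0.05 -0.184'
python3 - <<'E'
from h import *
st();need(rackw([.0,-.09,.31]),rk[3])
E
```

```text
clock: 1.77
ee_pos: [0.3371, -0.3615, 0.3082]
tool_rot: [3.141, -0.0, 0.425]
ft_force: [1.2, -0.9, -0.3]
opening: 0.0881
grip_force: 0.0
t 1.7667 tcp [ 0.3371 -0.3615  0.3082] rack [-0.4363 -0.3338  0.3082] yaw 0.425 F [ 1.2 -0.9 -0.3] op 0.0881476900977512
shift [ 0.4363 -0.2438 -0.0019] turn -0.0
```

```bash
python3 -m inch '0.03 -0.017 0 0;0.065 -0.036 0 0;0.1 -0.056 0 0;0.135 -0.075 0 0;0.17 -0.095 0 0;0.205 -0.115 0 0;0.24 -0.134 0 0;0.275 -0.154 0 0' >/dev/null; python3 -m inch '0.035 -0.019 0 0;0.07 -0.039 0 0;0.1 -0.056 0 0;0.13 -0.073 0 0;0.15 -0.084 0 0;0.161 -0.09 0 0;0.161 -0.09 0 0;0.161 -0.09 0 0'
python3 - <<'E'
from h import *
st();im=get_image("wrist");cv2.imwrite("pics/w1.png",im[:,:,::-1])
W=calib("wrist");print(get_calibration("wrist"))
for t in("weight","foam","bin_right","bin_rack"):print(t,[(np.round(r['rect']).tolist(),round(r['confidence'],2)) for r in models.look_for("wrist",t)][:2])
for n,p in dict(hoodR=[.047,-.195,.16],hoodL=[.047,.195,.16],lipR=[-.003,-.1845,.127],lipL=[-.003,-.0085,.127],knob=[.0477,-.1065,.101]).items():print(n,np.round(proj(rackw(p),W)[0]))
E
```

```text
clock: 3.1
ee_pos: [0.6327, 0.0379, 0.3074]
tool_rot: [3.141, 0.001, 0.425]
ft_force: [-0.2, -0.1, -0.2]
opening: 0.088
grip_force: 0.0
t 3.1 tcp [0.6327 0.0379 0.3074] rack [-0.0024 -0.0917  0.3074] yaw 0.425 F [-0.2 -0.1 -0.2] op 0.0880343359702404
{'intrinsics': array([[415.40806909,   0.        , 316.35027154],
       [  0.        , 415.40806909, 236.44012395],
       [  0.        ,   0.        ,   1.        ]]), 'distortion': array([-0.02061893,  0.        ,  0.        ,  0.        ,  0.        ]), 'xyz': array([0.69971044, 0.06727634, 0.43496607]), 'rotation': array([-0.29056602, -0.00143293, -1.14708148])}
weight [([304.0, 153.0, 363.0, 173.0], 0.86), ([238.0, 315.0, 294.0, 370.0], 0.82)]
foam [([57.0, 155.0, 163.0, 187.0], 0.91)]
bin_right [([203.0, 152.0, 438.0, 218.0], 0.6)]
bin_rack [([0.0, 10.0, 490.0, 220.0], 0.86)]
hoodR [473. 151.]
hoodL [-116.  153.]
lipR [436. 213.]
lipL [206. 214.]
knob [334. 143.]
```

View pics/w1.png

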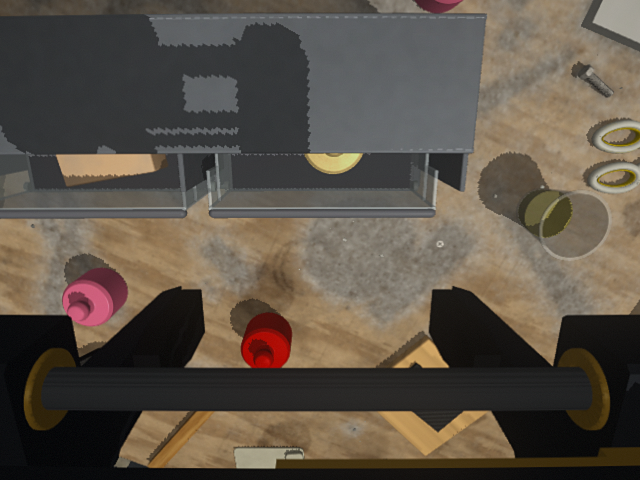

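Rack fit agrees with the wrist view (hood corner 474,152; lip ends 208/436,213) to about a pixel. The weight shows at (334,160). I'll close the fingers and insert them behind the right panel, clear of the weight.

```bash
python3 -m inch '0.015 -0.02 0.03 0;0.029 -0.042 0.06 0;0.029 -0.042 0.09 0;0.029 -0.042 0.11 0;0.029 -0.042 0.11 0;0.029 -0.042 0.11 0;0.029 -0.042 0.11 0' 0
python3 -m inch '0 0 0.02 0;0 0 0.04 0;0 0 0.055 0;0 0 0.067 0;0 0 0.072 0;0 0 0.072 0'
python3 - <<'E'
from h import *
st()
E
```

```text
clock: 3.93
ee_pos: [0.6431, 0.0883, 0.1995]
tool_rot: [3.141, -0.002, 0.424]
ft_force: [0.4, -0.1, 0.0]
opening: 0.0435
grip_force: 0.0
clock: 4.43
ee_pos: [0.6422, 0.0887, 0.1258]
tool_rot: [3.142, 0.0, 0.424]
ft_force: [-0.6, -0.1, -0.2]
opening: 0.0034
grip_force: 0.0
t 4.4333 tcp [0.6422 0.0887 0.1258] rack [ 0.0272 -0.0493  0.1258] yaw 0.424 F [-0.6 -0.1 -0.2] op 0.0034010486425741417
```

```bash
python3 -m inch '-0.008 0 0 0;-0.014 0 0 0;-0.018 0 0 0;-0.022 0 0 0;-0.027 0 0.003 0;-0.032 0 0.006 0;-0.036 0 0.009 0;-0.04 0 0.012 0'
python3 - <<'E'
from h import *
st()
E
```

```text
clock: 5.1
ee_pos: [0.6116, 0.0748, 0.1185]
tool_rot: [3.14, -0.015, 0.425]
ft_force: [7.8, 3.9, 10.9]
opening: 0.0004
grip_force: 5.6
t 5.1 tcp [0.6116 0.0748 0.1185] rack [-0.0064 -0.0493  0.1185] yaw 0.425 F [ 7.8  3.9 10.9] op 0.00041558632420071913
```

```bash
python3 -m inch '-0.005 0 0 0;-0.01 0 0 0;-0.015 0 0 0;-0.02 0 0 0;-0.024 0 0 0;-0.026 0 0 0;-0.026 0 0 0'
python3 - <<'E'
from h import *
st();get_image("side")
im=get_image("side");cv2.imwrite("pics/side1.png",im[:,:,::-1])
S=calib("side");o=arm.get_obs()
for th in(.5,.6,.7):print(th,np.round(proj([rackw([-.09*np.sin(th)-.003,y,.034+.09*np.cos(th)]) for y in(-.0085,-.1845)],S)).tolist())
a=im[155:320,230:450,::-1];cv2.imwrite("pics/c3.png",cv2.resize(a,None,fx=3.5,fy=3.5,interpolation=2))
E
```

```text
clock: 5.68
ee_pos: [0.5844, 0.0626, 0.1159]
tool_rot: [3.141, -0.007, 0.425]
ft_force: [4.6, 4.1, 0.7]
opening: 0.0001
grip_force: 2.7
t 5.6833 tcp [0.5844 0.0626 0.1159] rack [-0.0362 -0.0492  0.1159] yaw 0.425 F [4.6 4.1 0.7] op 7.585010678181438e-05
0.5 [[280.0, 229.0], [344.0, 263.0]]
0.6 [[278.0, 232.0], [341.0, 266.0]]
0.7 [[275.0, 236.0], [339.0, 270.0]]
```

View pics/c3.png

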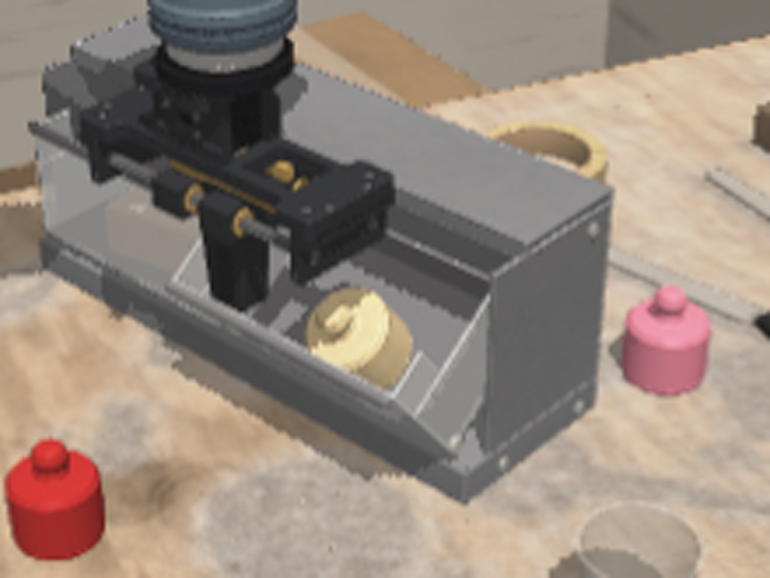

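Bin is well open (lip end about 343,269, near 0.65 rad). The weight leans with the bin at the front, crop (358,335). Withdrawing upward and looking from the wrist at two places.

```bash
python3 -m inch '0.014 0 0 0;0.014 0 -0.02 0;0.014 0 -0.06 0;0.014 0 -0.1 0;0.014 0.01 -0.14 0;0.02 0.03 -0.17 0;0.02 0.03 -0.18 0;0.02 0.03 -0.18 0' 1
python3 - <<'E'
from h import *
st();W=calib("wrist");im=get_image("wrist");cv2.imwrite("pics/w2.png",im[:,:,::-1]);np.savez("w2.npz",*W)
print([(np.round(r['rect']).tolist(),round(r['confidence'],2)) for r in models.look_for("wrist","weight")][:3])
for th in(.6,.65,.7):print(th,np.round(proj([rackw([-.09*np.sin(th),y,.034+.09*np.cos(th)]) for y in(-.0085,-.1845)],W)).tolist())
E
python3 -m inch '0 0.03 0 0;0 0.06 0 0;0 0.09 0 0;0 0.09 0 0;0 0.09 0 0'
python3 - <<'E'
from h import *
st();W=calib("wrist");im=get_image("wrist");cv2.imwrite("pics/w3.png",im[:,:,::-1]);np.savez("w3.npz",*W)
print([(np.round(r['rect']).tolist(),round(r['confidence'],2)) for r in models.look_for("wrist","weight")][:3])
a=cv2.imread("pics/w2.png")[100:340,150:470];b=cv2.imread("pics/w3.png")[100:340,50:370]
cv2.imwrite("pics/c4.png",np.hstack([cv2.resize(v,(400,300),interpolation=2) for v in(a,b)]))
E
```

```text
clock: 6.45
ee_pos: [0.614, 0.0416, 0.2971]
tool_rot: [3.139, -0.005, 0.422]
ft_force: [0.7, -0.4, -0.0]
opening: 0.0516
grip_force: 0.0
t 6.45 tcp [0.614  0.0416 0.2971] rack [-0.0179 -0.0806  0.2971] yaw 0.422 F [ 0.7 -0.4 -0. ] op 0.05161944395414642
[([312.0, 147.0, 380.0, 217.0], 0.77), ([246.0, 307.0, 302.0, 364.0], 0.67), ([61.0, 260.0, 133.0, 315.0], 0.65)]
0.6 [[226.0, 253.0], [445.0, 252.0]]
0.65 [[227.0, 256.0], [443.0, 255.0]]
0.7 [[228.0, 259.0], [442.0, 258.0]]
clock: 6.97
ee_pos: [0.6483, -0.0407, 0.2907]
tool_rot: [-3.14, 0.004, 0.422]
ft_force: [-0.1, -0.3, 0.1]
opening: 0.0881
grip_force: 0.0
t 6.9667 tcp [ 0.6483 -0.0407  0.2907] rack [-0.0205 -0.1697  0.2907] yaw 0.422 F [-0.1 -0.3  0.1] op 0.08807078563009124
[([202.0, 142.0, 274.0, 215.0], 0.78), ([1.0, 257.0, 50.0, 314.0], 0.69), ([186.0, 307.0, 224.0, 366.0], 0.62)]
```

View pics/c4.png

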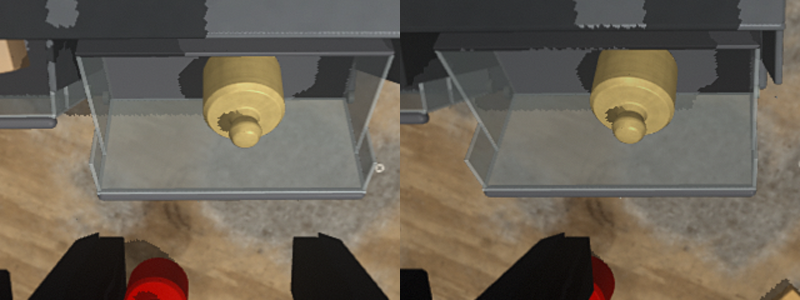

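The weight did not slide; it still stands mid-floor, knob at w2 (346,206) and w3 (232,204), and the lip row 256 gives about 0.65 rad. Triangulating the knob.

Run:
```python
from h import *
A=tuple(np.load("w2.npz").values());B=tuple(np.load("w3.npz").values())
p,e=tri([((346,205.6),A),((232.4,204),B)]);print("knob rack",wrack(p),e)
th=.65;c,s=np.cos(th),np.sin(th)
bin_=lambda x,y,h:rackw([x*c-h*s,y,.034+x*s+h*c])
for x in(.04,.044,.048):print(x,np.round(proj([bin_(x,-.1065,.057),bin_(x,-.1065+.027,.047),bin_(x,-.1065-.027,.047)],A)).tolist(),wrack(bin_(x,0,.057)))
need(rackw([.005,-.1,.16]),rk[3])
```

```text
knob rack [-0.01424379 -0.10462342  0.10368315] [array([0., 1.]), array([-0., -1.])]
0.04 [[349.0, 192.0], [314.0, 183.0], [382.0, 183.0]] [-2.65227318e-03 -1.62511870e-17  1.03584233e-01]
0.044 [[349.0, 189.0], [314.0, 179.0], [383.0, 179.0]] [5.32062009e-04 1.37323829e-17 1.06004978e-01]
0.048 [[349.0, 185.0], [314.0, 176.0], [383.0, 176.0]] [ 3.71639720e-03 -1.92351206e-18  1.08425724e-01]
shift [ 0.0247 -0.0664  0.1319] turn 0.002
```

The knob is at bin x ≈ 31 mm, so the weight has slid to the front panel. Approaching with a small turn so the gripper body clears the cheek.

```bash
python3 -m inch '0.005 -0.03 0.02 0.06;0.014 -0.065 0.05 0.12;0.014 -0.065 0.09 0.12;0.014 -0.065 0.12 0.12;0.014 -0.065 0.132 0.12;0.014 -0.065 0.132 0.12' 1
python3 - <<'E'
from h import *
st();need(rackw([-.006,-.101,.093]),rk[3]-.12)
E
```

```text
clock: 7.57
ee_pos: [0.6327, 0.0268, 0.1583]
tool_rot: [-3.14, 0.007, 0.307]
ft_force: [-0.3, -0.7, -0.1]
opening: 0.0883
grip_force: 0.0
t 7.5667 tcp [0.6327 0.0268 0.1583] rack [-0.007  -0.1018  0.1583] yaw 0.307 F [-0.3 -0.7 -0.1] op 0.0883010995938105
shift [ 0.0013 -0.0008  0.0653] turn 0.002
```

```bash
python3 -m inch '0 0 0.015 0;0 0 0.03 0;0 0 0.042 0;0 0 0.052 0;0 0 0.052 0'
python3 -m inch '0 0 0.004 0;0 0 0.008 0;0 0 0.012 0;0 0 0.012 0'
python3 - <<'E'
from h import *
st();im=get_image("side");a=im[155:320,230:450,::-1];cv2.imwrite("pics/c5.png",cv2.resize(a,None,fx=3.5,fy=3.5,interpolation=2))
E
```

```text
clock: 7.98
ee_pos: [0.6349, 0.0256, 0.1087]
tool_rot: [-3.141, 0.002, 0.305]
ft_force: [-0.6, -0.2, -0.1]
opening: 0.0882
grip_force: 0.0
clock: 8.32
ee_pos: [0.6353, 0.0255, 0.0972]
tool_rot: [-3.142, 0.001, 0.305]
ft_force: [0.1, 0.2, -0.2]
opening: 0.0881
grip_force: 0.0
t 8.3167 tcp [0.6353 0.0255 0.0972] rack [-0.0051 -0.1041  0.0972] yaw 0.305 F [ 0.1  0.2 -0.2] op 0.08813002283228925
```

View pics/c5.png

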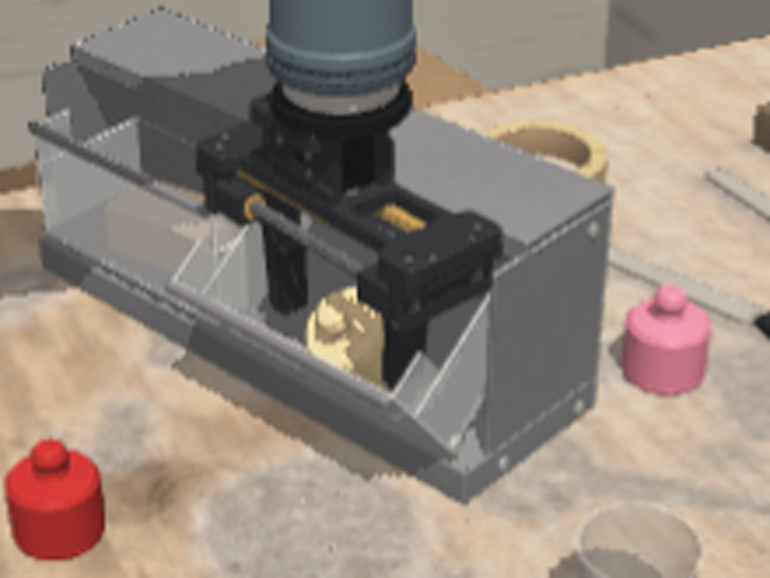

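Fingers straddle the weight (knob at crop 330,315) with no contact. A little lower, then close.

```bash
python3 -m inch '0 0 0.003 0;0 -0.001 0.006 0;0 -0.001 0.006 0'
python3 -m inch '0 0 0 0;0 0 0 0;0 0 0 0;0 0 0 0;0 0 0 0;0 0 0 0;0 0 0 0;0 0 0 0' 0.4
```

```text
clock: 8.62
ee_pos: [0.6351, 0.0269, 0.0912]
tool_rot: [-3.141, 0.0, 0.305]
ft_force: [0.0, -1.0, -0.2]
opening: 0.0881
grip_force: 0.0
clock: 9.28
ee_pos: [0.6354, 0.0262, 0.0918]
tool_rot: [3.141, 0.0, 0.305]
ft_force: [-0.7, -1.2, 0.1]
opening: 0.0523
grip_force: 29.8
```

```bash
python3 -m inch '-0.003 0 -0.004 0;-0.008 0 -0.011 0;-0.014 0 -0.019 0;-0.02 0 -0.028 0;-0.027 0 -0.038 0;-0.034 0 -0.048 0;-0.04 0 -0.056 0;-0.04 0 -0.056 0'
python3 - <<'E'
from h import *
st();im=get_image("side");a=im[155:320,200:420,::-1];cv2.imwrite("pics/c6.png",cv2.resize(a,None,fx=3.5,fy=3.5,interpolation=2))
E
```

```text
clock: 9.95
ee_pos: [0.5967, 0.0138, 0.1498]
tool_rot: [3.14, -0.001, 0.304]
ft_force: [0.2, 0.3, -6.6]
opening: 0.0524
grip_force: 29.8
t 9.95 tcp [0.5967 0.0138 0.1498] rack [-0.0451 -0.0988  0.1498] yaw 0.304 F [ 0.2  0.3 -6.6] op 0.052379699658992626
```

View pics/c6.png

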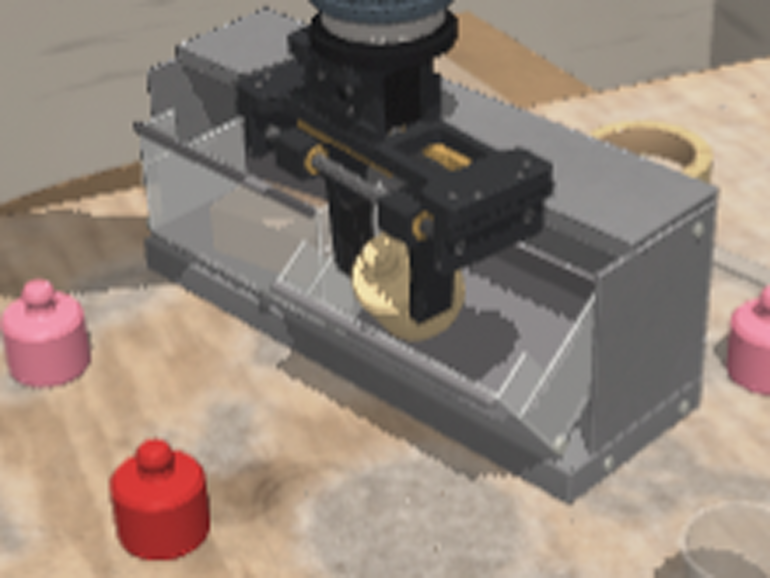

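The weight is held tilted (about 6.6 N). I'll stand it on free bench in front of the rack, right it there and regrip it upright.

```bash
python3 - <<'E'
from h import *
need([.525,-.09,.19],rk[3])
E
python3 -m inch '0 0 -0.02 0;0 0 -0.035 0;-0.01 0 -0.04 0;-0.025 0 -0.04 0'
```

```text
shift [-0.0999  0.0778 -0.0411] turn -0.12
clock: 10.33
ee_pos: [0.5747, 0.0078, 0.1889]
tool_rot: [3.141, -0.004, 0.306]
ft_force: [-0.2, -0.5, -8.6]
opening: 0.0529
grip_force: 29.8
```

```bash
python3 -m inch '-0.025 0.015 0 -0.04;-0.045 0.035 0 -0.08;-0.065 0.055 0 -0.12;-0.075 0.072 0 -0.12;-0.075 0.078 0.02 -0.12;-0.075 0.078 0.05 -0.12;-0.075 0.078 0.08 -0.12;-0.075 0.078 0.1 -0.12'
python3 -m inch '0 0 0.012 0;0 0 0.022 0;0 0 0.028 0;0 0 0.032 0;0 0 0.032 0'
```

```text
clock: 11.0
ee_pos: [0.5229, -0.0901, 0.0849]
tool_rot: [-3.14, 0.003, 0.424]
ft_force: [-0.8, 0.9, -7.5]
opening: 0.0523
grip_force: 29.8
clock: 11.42
ee_pos: [0.5255, -0.0898, 0.0557]
tool_rot: [3.141, -0.0, 0.425]
ft_force: [0.1, 0.2, -6.8]
opening: 0.0523
grip_force: 29.8
```

```bash
python3 -m inch '0 0 0.003 0;0 0 0.005 0;0 0 0.005 0'; python3 -m inch '0 0 0.002 0;0 0 0.003 0;0 0 0.003 0'
```

```text
clock: 11.67
ee_pos: [0.5255, -0.0899, 0.051]
tool_rot: [3.141, -0.001, 0.425]
ft_force: [0.6, -0.1, -8.3]
opening: 0.0526
grip_force: 29.8
clock: 11.92
ee_pos: [0.5277, -0.0891, 0.0498]
tool_rot: [3.14, -0.004, 0.425]
ft_force: [-2.6, 1.4, 8.9]
opening: 0.0527
grip_force: 30.1
```

```bash
python3 -m inch '0.004 0 0 0;0.009 0 0 0;0.014 0 0.001 0;0.019 0 0.002 0;0.024 0 0.004 0;0.029 0 0.006 0;0.033 0 0.008 0;0.033 0 0.008 0'
```

```text
clock: 12.58
ee_pos: [0.5519, -0.0764, 0.041]
tool_rot: [-3.14, 0.009, 0.425]
ft_force: [-18.5, -1.0, 33.0]
opening: 0.0526
grip_force: 30.1
```

```bash
python3 -m inch '0 0 -0.002 0;0 0 -0.004 0;0 0 -0.004 0'; python3 -m inch '0 0 0 0;0 0 0 0;0 0 0 0;0 0 0 0;0 0 0 0;0 0 0 0' 1;  python3 -m inch '0 0 -0.04 0;0 0 -0.08 0;0 0 -0.12 0;0 0 -0.16 0;-0.04 0 -0.2 0;-0.06 0 -0.23 0;-0.06 0 -0.25 0;-0.06 0 -0.25 0'
python3 - <<'E'
from h import *
st()
for c in("side","top","wrist"):
    cal=calib(c);im=get_image(c);cv2.imwrite(f"pics/{c}4.png",im[:,:,::-1]);np.savez(c+"4.npz",*cal)
    print(c,[(np.round(r['rect'],1).tolist(),round(r['confidence'],2)) for r in models.look_for(c,"weight")][:5])
a=cv2.imread("pics/wrist4.png");b=cv2.imread("pics/side4.png")[190:390,220:420]
cv2.imwrite("pics/c7.png",np.hstack([cv2.resize(a,(400,300)),cv2.resize(b,(400,300)[::1] and (300,300),interpolation=2)]))
E
```

```text
clock: 12.83
ee_pos: [0.5556, -0.076, 0.0434]
tool_rot: [-3.141, -0.001, 0.425]
ft_force: [0.3, -0.5, -8.4]
opening: 0.0523
grip_force: 30.0
clock: 13.33
ee_pos: [0.5555, -0.0762, 0.0439]
tool_rot: [3.141, -0.0, 0.425]
ft_force: [0.3, -0.9, 0.0]
opening: 0.0878
grip_force: 0.0
clock: 14.0
ee_pos: [0.5019, -0.1024, 0.2992]
tool_rot: [3.135, -0.006, 0.423]
ft_force: [1.0, 0.1, -0.0]
opening: 0.0879
grip_force: 0.0
t 14.0 tcp [ 0.5019 -0.1024  0.2992] rack [-0.1794 -0.1656  0.2992] yaw 0.423 F [ 1.   0.1 -0. ] op 0.08790290966529014
side [([200.1, 235.9, 225.3, 261.5], 0.92), ([406.0, 240.3, 435.7, 268.3], 0.82), ([237.4, 184.3, 294.2, 244.2], 0.65), ([232.3, 280.8, 261.0, 312.7], 0.57), ([297.6, 298.5, 323.0, 332.6], 0.56)]
top [([308.4, 311.1, 335.2, 334.9], 0.75), ([296.9, 146.3, 320.4, 169.9], 0.68), ([343.1, 257.9, 364.3, 286.1], 0.65), ([230.0, 328.9, 256.7, 355.0], 0.64), ([257.2, 202.4, 351.1, 279.8], 0.46)]
wrist [([0.0, 99.3, 27.8, 156.9], 0.96), ([148.6, 157.4, 220.2, 218.2], 0.92), ([287.0, 96.1, 351.4, 158.2], 0.61), ([81.1, 0.8, 347.4, 48.2], 0.47)]
```

View pics/c7.png

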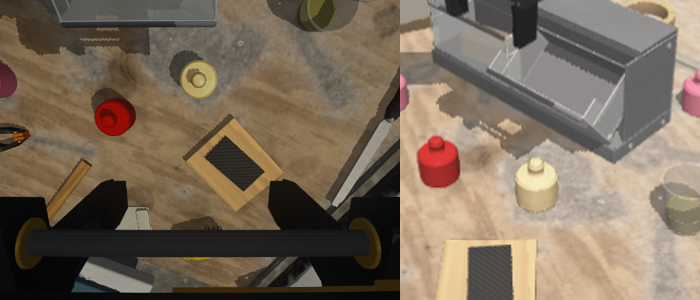

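Weight stands upright on the bench: wrist crop (199,78) = pixel (318,125), side crop (537,187). I'll fit its position from all three cameras and re-measure the coupon in the wrist view.

```bash
cat > fit.py <<'E'
from h import *
a=np.linspace(0,2*np.pi,60);C=lambda r,z:np.c_[r*np.cos(a),r*np.sin(a),0*a+z]
M=np.r_[C(.027,0),C(.027,.043),C(.010,.053),C(.006,.063)]
def bb(p,cal):
    q=proj(M+p,cal);return np.r_[q.min(0),q.max(0)]
def fit(obs,z,g):
    f=lambda p:np.r_[tuple(bb(np.r_[p,z],c)-np.array(r) for r,c in obs)]
    s=least_squares(f,g,loss='soft_l1');return s.x,np.round(f(s.x),1)
def coupon(fn,cal,box):
    g=cv2.cvtColor(cv2.imread(fn),cv2.COLOR_BGR2GRAY);m=np.zeros_like(g);x0,y0,x1,y1=box
    m[y0:y1,x0:x1]=g[y0:y1,x0:x1]<95
    n=max(cv2.findContours(m,0,1)[0],key=cv2.contourArea)
    return cv2.minAreaRect((at_z(n.reshape(-1,2),cal,.016)[:,:2]*1000).astype(np.float32))
E
python3 - <<'E'
from fit import *
S,T,W=[tuple(np.load(c+"4.npz").values()) for c in("side","top","wrist")]
x,e=fit([([297.6,298.5,323,332.6],S),([343.1,257.9,364.3,286.1],T),([287,96.1,351.4,158.2],W)],0,[.55,-.08]);print(x,e,wrack([*x,0]))
print(coupon("pics/wrist4.png",W,(315,205,435,312)))
need([*x,.10],rk[3])
E
```

```text
[ 0.55675545 -0.07718001] [-1.2 -3.3  2.3 -0.4  1.6  3.2  4.2  0.1  1.1 -0.8 -2.   0.3] [-0.11898188 -0.16523444  0.        ]
((457.2041931152344, -186.03860473632812), (94.27983856201172, 51.01023864746094), 71.99363708496094)
shift [0.0615 0.0025 0.1921] turn 0.001
```

```bash
python3 -m inch '0.03 0.001 0.03 0;0.06 0.002 0.06 0;0.0615 0.0025 0.1 0;0.0615 0.0025 0.14 0;0.0615 0.0025 0.18 0;0.0615 0.0025 0.21 0;0.0615 0.0025 0.23 0;0.0615 0.0025 0.23 0' 1
python3 -m inch '0 0 0.015 0;0 0 0.025 0;0 0 0.032 0;0 0 0.035 0;0 0 0.035 0'
python3 -m inch '0 0 0 0;0 0 0 0;0 0 0 0;0 0 0 0;0 0 0 0;0 0 0 0;0 0 0 0;0 0 0 0' 0.4
```

```text
clock: 14.97
ee_pos: [0.5537, -0.0769, 0.0583]
tool_rot: [-3.136, 0.008, 0.426]
ft_force: [-0.3, 0.1, 0.1]
opening: 0.0884
grip_force: 0.0
clock: 15.38
ee_pos: [0.5575, -0.0778, 0.0286]
tool_rot: [-3.141, 0.0, 0.425]
ft_force: [-0.4, -0.9, 0.1]
opening: 0.0877
grip_force: 0.0
clock: 16.05
ee_pos: [0.5572, -0.0763, 0.029]
tool_rot: [-3.14, 0.0, 0.426]
ft_force: [-3.1, 4.7, 5.7]
opening: 0.0524
grip_force: 30.0
```

```bash
python3 -m inch '0 0 -0.015 0;0 0 -0.03 0;0 0 -0.045 0;0 0 -0.05 0;0 0 -0.05 0'
python3 - <<'E'
from h import *
st();need([.457,-.187,.08],rk[3])
E
```

```text
clock: 16.47
ee_pos: [0.5579, -0.0784, 0.0791]
tool_rot: [3.141, -0.001, 0.424]
ft_force: [0.0, 0.2, -8.2]
opening: 0.0523
grip_force: 30.0
t 16.4667 tcp [ 0.5579 -0.0784  0.0791] rack [-0.1185 -0.1668  0.0791] yaw 0.424 F [ 0.   0.2 -8.2] op 0.052288682511314966
shift [-0.1367  0.0574 -0.0009] turn -0.0
```

```bash
python3 -m inch '-0.02 0.008 -0.005 0;-0.045 0.018 -0.005 0;-0.07 0.029 -0.005 0;-0.095 0.039 -0.005 0;-0.115 0.048 -0.005 0;-0.13 0.055 -0.003 0;-0.137 0.057 0 0;-0.137 0.057 0 0'
python3 -m inch '0 0 0.008 0;0 0 0.016 0;0 0 0.021 0;0 0 0.025 0;0 0 0.026 0;0 0 0.026 0;0 0 0.026 0'
python3 - <<'E'
from h import *
st();need([.457,-.187,.045],rk[3])
E
```

```text
clock: 17.13
ee_pos: [0.4537, -0.1875, 0.0772]
tool_rot: [-3.14, 0.004, 0.422]
ft_force: [0.2, 0.5, -8.4]
opening: 0.052
grip_force: 30.0
clock: 17.72
ee_pos: [0.4566, -0.1861, 0.0527]
tool_rot: [3.142, -0.0, 0.425]
ft_force: [0.4, 0.0, -7.8]
opening: 0.0524
grip_force: 30.0
t 17.7167 tcp [ 0.4566 -0.1861  0.0527] rack [-0.2551 -0.2232  0.0527] yaw 0.425 F [ 0.4  0.  -7.8] op 0.052397976316277704
shift [-0.      0.001   0.0077] turn 0.001
```

```bash
python3 -m inch '0 0.0005 0.001 0;0 0.001 0.002 0;0 0.001 0.003 0;0 0.001 0.004 0;0 0.001 0.005 0;0 0.001 0.005 0'; python3 -m inch '0 0 0.0007 0;0 0 0.0014 0;0 0 0.002 0;0 0 0.002 0'
```

```text
clock: 18.22
ee_pos: [0.4566, -0.1872, 0.0475]
tool_rot: [-3.141, 0.0, 0.425]
ft_force: [-0.5, -1.4, -8.4]
opening: 0.0521
grip_force: 30.0
clock: 18.55
ee_pos: [0.4567, -0.1872, 0.0456]
tool_rot: [-3.142, 0.0, 0.425]
ft_force: [0.2, -0.2, -8.2]
opening: 0.0524
grip_force: 30.0
```

```bash
python3 -m inch '0 0 0.0005 0;0 0 0.001 0;0 0 0.001 0';python3 -m inch '0 0 0.0005 0;0 0 0.001 0;0 0 0.001 0'
```

```text
clock: 18.8
ee_pos: [0.4568, -0.1872, 0.0454]
tool_rot: [3.141, 0.0, 0.425]
ft_force: [-1.9, 0.1, 4.8]
opening: 0.052
grip_force: 30.0
clock: 19.05
ee_pos: [0.4569, -0.1872, 0.0454]
tool_rot: [3.141, 0.001, 0.425]
ft_force: [-5.6, 2.0, 17.7]
opening: 0.0523
grip_force: 30.0
```

```bash
python3 -m inch '0 0 -0.0005 0;0 0 -0.001 0;0 0 -0.001 0'; python3 -m inch '0 0 0 0;0 0 0 0;0 0 0 0;0 0 0 0;0 0 0 0;0 0 0 0' 1;  python3 -m inch '0 0 -0.03 0;0 0 -0.07 0;0 0 -0.11 0;0 0 -0.15 0;-0.01 0 -0.19 0;-0.03 0 -0.22 0;-0.03 0 -0.22 0;-0.03 0 -0.22 0'
python3 - <<'E'
from fit import *
st();O=[]
for c in("side","top","wrist"):
    cal=calib(c);im=get_image(c);cv2.imwrite(f"pics/{c}5.png",im[:,:,::-1]);g=proj([.457,-.187,.04],cal)[0]
    rs=models.look_for(c,"weight");print(c,g,[(np.round(r['rect'],1).tolist(),round(r['confidence'],2)) for r in rs][:6])
    for r in rs:
        q=np.array(r['rect'])
        if np.hypot(*((q[:2]+q[2:])/2-g))<15:O.append((q,cal));break
print(fit(O,.016,[.457,-.187]))
print(coupon("pics/top5.png",calib("top"),(375,285,445,345)),coupon("pics/side5.png",calib("side"),(245,345,315,415)))
E
```

```text
clock: 19.3
ee_pos: [0.4568, -0.1872, 0.0454]
tool_rot: [3.141, 0.0, 0.425]
ft_force: [-4.6, 0.6, 8.6]
opening: 0.0522
grip_force: 30.0
clock: 19.8
ee_pos: [0.4569, -0.1872, 0.0447]
tool_rot: [3.141, -0.0, 0.425]
ft_force: [-0.0, -0.1, -0.5]
opening: 0.0875
grip_force: 0.0
clock: 20.47
ee_pos: [0.4296, -0.2006, 0.2663]
tool_rot: [3.138, -0.002, 0.423]
ft_force: [0.7, 0.0, 0.0]
opening: 0.0883
grip_force: 0.0
t 20.4667 tcp [ 0.4296 -0.2006  0.2663] rack [-0.2857 -0.2253  0.2663] yaw 0.423 F [0.7 0.  0. ] op 0.08828396996880288
side [278.8145301  362.77437816] [([198.3, 236.1, 225.0, 261.1], 0.9), ([231.5, 279.3, 259.0, 314.5], 0.79), ([260.7, 343.7, 292.6, 386.9], 0.66), ([406.3, 238.8, 437.7, 268.5], 0.62)]
top [408.90062439 309.77705567] [([397.8, 297.3, 421.5, 313.3], 0.82), ([309.2, 311.0, 332.4, 333.2], 0.72), ([228.8, 330.4, 253.8, 354.5], 0.68), ([296.9, 146.0, 317.0, 172.8], 0.59)]
wrist [317.78511889 166.34982329] [([286.2, 134.8, 352.1, 203.2], 0.91), ([45.2, 27.6, 135.6, 103.2], 0.74)]
(array([ 0.45580047, -0.18864088]), array([ 0.4, -0. ,  2.8, -0.6, -1.1,  0.4,  1.2,  9.3, -1. , -0.7,  0.8,
        1.5]))
((438.7754821777344, -215.8429412841797), (122.3918228149414, 152.94671630859375), 8.594703674316406) ((447.6008605957031, -215.4278106689453), (36.29604721069336, 48.28581619262695), 72.84271240234375)
```

Weight is on the coupon within about 2 mm of centre. Now I'll close the fingers and push the bin shut by its lip.

```bash
python3 -m inch '0.02 -0.02 0 0;0.045 -0.04 0 0;0.07 -0.06 0 0;0.095 -0.08 0 0;0.12 -0.095 0 0;0.145 -0.115 0 0;0.166 -0.129 0 0;0.166 -0.129 0.01 0' 0
python3 -m inch '0 0 0.03 0;0 0 0.06 0;0 0 0.09 0;0 0 0.12 0;0 0 0.14 0;0 0 0.146 0;0 0 0.146 0'
python3 - <<'E'
from h import *
st();need(rackw([-.016,-.0965,.11]),rk[3])
E
```

```text
clock: 21.43
ee_pos: [0.5304, -0.0071, 0.2555]
tool_rot: [-3.14, -0.005, 0.432]
ft_force: [-0.2, 0.6, 0.3]
opening: 0.0372
grip_force: 0.0
clock: 22.02
ee_pos: [0.5258, -0.0137, 0.1067]
tool_rot: [-3.14, 0.004, 0.425]
ft_force: [0.6, 0.1, 0.2]
opening: 0.0001
grip_force: 0.0
t 22.0167 tcp [ 0.5258 -0.0137  0.1067] rack [-0.121  -0.0946  0.1067] yaw 0.425 F [0.6 0.1 0.2] op 5.0011954448784905e-05
shift [ 0.105   0.0019 -0.0037] turn 0.0
```

```bash
python3 -m inch '0.015 0 -0.003 0;0.03 0 -0.003 0;0.042 0 -0.003 0;0.052 0 -0.003 0;0.062 0 -0.003 0;0.072 0 -0.003 0;0.08 0 -0.003 0;0.086 0 -0.003 0'
python3 -m inch '0.005 0 0 0;0.01 0 0 0;0.014 0 0 0;0.018 0 0 0;0.018 0 0 0'
python3 - <<'E'
from h import *
st()
E
```

```text
clock: 22.68
ee_pos: [0.6056, 0.021, 0.1128]
tool_rot: [3.141, 0.002, 0.424]
ft_force: [-4.5, -2.4, 3.8]
opening: 0.0006
grip_force: 2.5
clock: 23.1
ee_pos: [0.6209, 0.0283, 0.1117]
tool_rot: [3.141, 0.005, 0.424]
ft_force: [-9.2, -3.8, 8.6]
opening: 0.0006
grip_force: 4.9
t 23.1 tcp [0.6209 0.0283 0.1117] rack [-0.017  -0.0955  0.1117] yaw 0.424 F [-9.2 -3.8  8.6] op 0.0005755688363477303
```

```bash
python3 -m inch '0.002 0 0 0;0.004 0 0 0;0.004 0 0 0'; python3 -m inch '0.002 0 0 0;0.004 0 0 0;0.004 0 0 0'
python3 - <<'E'
from h import *
st()
E
```

```text
clock: 23.35
ee_pos: [0.6212, 0.0284, 0.1114]
tool_rot: [3.141, 0.012, 0.424]
ft_force: [-20.4, -7.3, 18.8]
opening: 0.0007
grip_force: 11.0
clock: 23.6
ee_pos: [0.6214, 0.0285, 0.1113]
tool_rot: [3.142, 0.021, 0.423]
ft_force: [-33.0, -11.6, 29.9]
opening: 0.0005
grip_force: 17.8
t 23.6 tcp [0.6214 0.0285 0.1113] rack [-0.0165 -0.0956  0.1113] yaw 0.423 F [-33.  -11.6  29.9] op 0.0004565238799114016
```

Force rose at a firm stop at the expected place, so the bin is shut. Backing away and checking.

```bash
python3 -m inch '-0.015 0 0 0;-0.035 0 0 0;-0.06 0 -0.02 0;-0.06 0 -0.06 0;-0.06 0 -0.1 0;-0.06 0 -0.14 0;-0.06 0 -0.17 0;-0.06 0 -0.17 0'
python3 - <<'E'
from fit import *
st()
O=[]
for c in("side","top"):
    cal=calib(c);im=get_image(c);cv2.imwrite(f"pics/{c}6.png",im[:,:,::-1]);g=proj([.457,-.187,.04],cal)[0]
    for r in models.look_for(c,"weight"):
        q=np.array(r['rect'])
        if np.hypot(*((q[:2]+q[2:])/2-g))<15:O.append((q,cal));break
    print(c,"bin_right",[np.round(r['rect']).tolist() for r in models.look_for(c,"bin_right")])
print(len(O),fit(O,.016,[.457,-.187]) if O else 0)
# change against the first side picture, in the right bin's area and round the coupon/bystanders
a,b=[cv2.imread(f"pics/side{i}.png").astype(int) for i in(0,6)]
d=np.abs(a-b).max(2)>40
for n,(x0,y0,x1,y1) in dict(binlow=(300,235,365,285),cup=(392,299,436,347),clamp=(129,246,190,282),board=(240,390,314,418)).items():print(n,d[y0:y1,x0:x1].mean().round(3))
S=calib("side");L=np.linspace(-.02,-.175,40)
for th in(0,.04,.08,.15):
    u=proj([rackw([-.09*np.sin(th)-.004,y,.034+.09*np.cos(th)]) for y in L],S).round().astype(int)
    print(th,np.abs(a[u[:,1],u[:,0]]-b[u[:,1],u[:,0]]).mean().round(1))
E
```

```text
clock: 24.27
ee_pos: [0.5791, 0.0092, 0.2889]
tool_rot: [3.137, -0.013, 0.425]
ft_force: [0.8, 0.2, 0.0]
opening: 0.0002
grip_force: 0.0
t 24.2667 tcp [0.5791 0.0092 0.2889] rack [-0.063  -0.0957  0.2889] yaw 0.425 F [0.8 0.2 0. ] op 0.0002187653225366212
side bin_right [[294.0, 214.0, 370.0, 282.0]]
top bin_right [[260.0, 220.0, 295.0, 256.0], [188.0, 247.0, 269.0, 307.0], [421.0, 304.0, 430.0, 321.0]]
2 (array([ 0.45518987, -0.19036315]), array([ -1.1,   0.4,   1.7,  -0.5, -14.3,  -1.7,   2.8,  11.5]))
binlow 0.039
cup 0.0
clamp 0.139
board 0.0
0 17.2
0.04 15.0
0.08 7.3
0.15 9.7
```

```bash
python3 -m inch '-0.03 0.03 0 0;-0.055 0.06 -0.01 0;-0.08 0.09 -0.02 0;-0.105 0.12 -0.02 0;-0.13 0.15 -0.02 0;-0.155 0.18 -0.02 0;-0.18 0.21 -0.02 0;-0.2 0.24 -0.02 0' >/dev/null;python3 -m inch '-0.03 0.03 0 0;-0.055 0.06 0 0;-0.08 0.09 0 0;-0.105 0.12 0 0;-0.105 0.13 0 0;-0.105 0.13 0 0;-0.105 0.13 0 0'
python3 - <<'E'
from h import *
st()
im=get_image("side");cv2.imwrite("pics/side7.png",im[:,:,::-1])
print([(np.round(r['rect']).tolist(),r['confidence']) for t in("clamp","mixing_cup","bin_right") for r in models.look_for("side",t)[:1]])
a,b=[cv2.imread(f"pics/side{i}.png") for i in(0,7)]
d=np.abs(a.astype(int)-b).max(2)>40
for n,(x0,y0,x1,y1) in dict(bin=(295,210,372,288),clamp=(129,246,190,282),red=(232,280,258,313)).items():
    t=a[y0:y1,x0:x1];r=cv2.matchTemplate(b[y0-10:y1+10,x0-10:x1+10],t,cv2.TM_CCOEFF_NORMED);print(n,d[y0:y1,x0:x1].mean().round(3),r.max().round(3),np.subtract(cv2.minMaxLoc(r)[3],10))
S=calib("side");L=np.linspace(-.02,-.175,40)
for th in(0,.04,.08,.15,.3):
    u=proj([rackw([-.09*np.sin(th)-.004,y,.034+.09*np.cos(th)]) for y in L],S).round().astype(int)
    print(th,np.abs(a[u[:,1],u[:,0]].astype(int)-b[u[:,1],u[:,0]]).mean().round(1))
E
```

```text
clock: 25.82
ee_pos: [0.4495, -0.4542, 0.3002]
tool_rot: [-3.139, -0.0, 0.425]
ft_force: [0.2, 0.5, 0.9]
opening: 0.0002
grip_force: 0.0
t 25.8167 tcp [ 0.4495 -0.4542  0.3002] rack [-0.3721 -0.4646  0.3002] yaw 0.425 F [0.2 0.5 0.9] op 0.000233735946133208
[([124.0, 245.0, 190.0, 282.0], 0.95), ([397.0, 296.0, 433.0, 333.0], 0.82)]
bin 0.747 -0.129 [-10 -10]
clamp 0.429 0.864 [0 0]
red 0.611 0.523 [0 0]
0 36.5
0.04 24.4
0.08 14.3
0.15 58.7
0.3 46.4
```

Run:
```python
from h import *
im=get_image("top");cv2.imwrite("pics/top7.png",im[:,:,::-1])
print([(t,np.round(r['rect']).tolist(),round(r['confidence'],2)) for t in("bin_right","weight","mixing_cup","coupon") for r in models.look_for("top",t)[:5]])
a,b=[cv2.cvtColor(cv2.imread(f"pics/top{i}.png"),6).astype(int) for i in(0,7)]
T=calib("top");L=np.linspace(-.03,-.17,60)
prof=[]
for x in np.arange(-.07,.02,.002):
    u=proj([rackw([x,y,.124]) for y in L],T).round().astype(int)
    prof.append((round(x*1e3),round(a[u[:,1],u[:,0]].mean()),round(b[u[:,1],u[:,0]].mean())))
print(prof)
```

```text
[('bin_right', [258.0, 203.0, 341.0, 265.0], 0.68), ('weight', [309.0, 312.0, 337.0, 332.0], 0.81), ('weight', [296.0, 144.0, 316.0, 170.0], 0.8), ('weight', [398.0, 300.0, 423.0, 323.0], 0.69), ('weight', [228.0, 330.0, 253.0, 354.0], 0.59), ('mixing_cup', [383.0, 192.0, 411.0, 219.0], 0.68), ('coupon', [387.0, 296.0, 428.0, 325.0], 0.73)]
[(-70, 139, 143), (-68, 139, 142), (-66, 139, 143), (-64, 138, 141), (-62, 138, 142), (-60, 138, 141), (-58, 137, 141), (-56, 139, 142), (-54, 139, 143), (-52, 139, 143), (-50, 140, 143), (-48, 140, 144), (-46, 142, 146), (-44, 142, 147), (-42, 143, 147), (-40, 143, 146), (-38, 144, 148), (-36, 146, 150), (-34, 148, 153), (-32, 150, 154), (-30, 150, 154), (-28, 151, 155), (-26, 153, 158), (-24, 126, 130), (-22, 73, 74), (-20, 70, 72), (-18, 95, 101), (-16, 106, 110), (-14, 97, 100), (-12, 94, 97), (-10, 95, 98), (-8, 84, 87), (-6, 94, 97), (-4, 118, 122), (-2, 111, 114), (0, 116, 119), (2, 91, 93), (4, 72, 74), (6, 71, 72), (8, 72, 73), (10, 72, 73), (12, 81, 72), (14, 91, 76), (16, 108, 99), (18, 117, 105), (20, 120, 106)]
```

The lip profile matches the starting picture, so the bin is fully shut. The weight stands on the coupon at top (410,311), and the cup and clamp haven't moved. Handing in.

```bash
python3 -c "from plant import arm;print(arm.hand_in())"
```

```text
the job is handed in; nothing more can be done
None
```

I've handed the job in at about 26 s. The brass weight measured about 2 mm from the coupon's centre, and the right bin is shut again. The cup and clamp looked unmoved in the last pictures. No verdict came back.

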